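Uncover the bench socket and key in the work rest

ROBOT

A 6-joint arm with a two-finger parallel gripper is mounted at the origin on the work surface. World frame = base frame: x ahead of the robot, y to its left, z up, the work surface at z = 0. Lengths are in m, angles in degrees, forces in N, time in s.
With the tool pointing down it reaches from about 0.3 to 0.875 m from the base axis. Payload 4.2 kg.
Tool frame: the origin (TCP) lies midway between the tips of the shut fingers; the grasp point (between the pads) lies 19 mm behind it; z points along the fingers, y is the direction in which the jaws open and shut (so a half turn about z gives the same grasp; the last joint's range is limited). The gripper opens to 85 mm and grips with 20 to 120 N. Pads are 22 mm wide; open, the fingers measure 114 mm over their backs; the gripper's body (76 mm by 85 mm) begins 54 mm behind the grasp point. The pads swing forward as they close: fully open they stand 13 mm farther back than shut.
Start: joints at [-65.661, 18.312, 89.639, -0, 72.044, -1.146], TCP at [0.247, -0.519, 0.231] pointing down, gripper open.
Joint ranges: [-177.97, 177.97], [-48.28, 115.42], [12.27, 149.76], [-77.06, 257.06], [2.81, 150.46], [-146.56, 146.56]. Speed limits (degrees/s): [147.25, 147.25, 180, 180, 180, 180].

INTERFACE

Orientations are given as [roll, pitch, yaw] about the fixed x, y, z axes, in that order (R = Rz(yaw) Ry(pitch) Rx(roll)).
In Python, from station import telemetry, cams, workorder gives the robot as it stands.
- The arm moves only by the tool carry_out, never from a script. Its argument "series" is a list of rows, each an object of numbers: "tx", "ty", "tz": the shift along the tool's x, y, z in m; "ax", "ay", "az": the turn, a rotation vector about the tool's x, y, z in rad; "fingers": the gripper's target within -1 to 1 (fully open at 1, half-way at 0, shut at -1). A call has 1 to 5 rows; each row is the pose to reach, as a shift and turn from the pose commanded when the call began, along the tool's axes at that moment; what a row does not reach only later rows make up. A row lasts 1/8 s, in which the tool goes at most 62.5 mm and 10.7 degrees, less where a joint would pass 70% of its speed; a pose out of reach is approached as far as the arm can. A call with a gripper value outside its range is refused whole. The fingers move at their own pace and stop on an object; "squeeze" is the grip in N (left out, the last holds). Time passes only in rows, so rows that repeat a pose let the fingers close. It gives the time, the measured TCP pose, the force and the opening at its end, in the units of the state.
- telemetry.get_obs(): the state, without advancing time (a new reading comes with each control period).
- cams.snapshot(name): name is "scene" or "top" or "wrist"; returns the picture (400x640x3 uint8, red, green, blue); there is no depth.
- cams.camera_info(name): a dict with "fx", "fy", "cx", "cy" (pixels), "T" (4x4, takes a point from camera to world coordinates). Camera axes: x right, y down, z forward; pixel columns grow to the right and rows downward; lengths in m; the calibration is good to about 2 mm. A picture is of the moment at which its call begins: read the wrist's pose just before it. camera_info takes no time and is no camera call; for the wrist camera it gives the pose at the moment of the call.
- workorder.hand_in(): hands the job in, once; it reports no verdict.
The state is a dict: "time_s": time; "q": joint angles; "joint_velocities": joint speeds; "effort": joint torques, N m; "tool_pos": TCP position; "tcp_rot": TCP orientation; "force": force on the tool from outside, world axes, zero at the start; "ft_torque": the same for the moment, N m; "finger_gap": opening from 0.0 (shut) to 1.0 (fully open).
Only numpy, scipy, OpenCV 4.12 (cv2) and the standard library are available. Lean on these libraries where they do the work, as an engineer would, in place of code of your own. Each camera call takes 0.05 s, during which the arm holds its last target.

TASK

Turn the red tab on the trimming station fully aside, lift the yellow cover plate out of its frame and lay it flat in the middle of the black rubber mat. Then set the green-handled work rest into the uncovered socket and turn it while pressing lightly until its lugs drop into the notches and its flange lies fully home; let go of it. Drop neither the plate nor the rest, never force the rest, and leave the clamp, jug, angle block and offcut where they are.

Things in the scene. Friction and masses are not known exactly. Their poses are not given: they have to be found in the camera images.
- station: fixed trimming station: plywood block 194 x 194 mm, its deck 45 mm above the bench, with a blue frame 10 mm high (top 55 mm above the bench) round a 134 x 134 mm space. Origin on the bench below the socket's centre; x, y along the frame's sides, z up
- socket (a point): centre of the aluminium socket's mouth, level with the deck, under the cover; axes as the station's. Round bore 62 mm diameter with four notches at right angles, 20 mm wide, out to 46 mm from the centre, over 30 mm deep. The notches are turned by an unknown angle, at most 35 degrees either way from these x, y axes; seen once the cover is off; the socket does not turn
- tab_pivot (a point): pivot axis of the red tab, on the frame at the station's -x, 83 mm from the socket's centre; this point is 79 mm above the bench, level with tab_peg
- tab_peg (a point): middle of the upright round red peg by which the tab is turned: 12 mm diameter, from 63.5 to 94.5 mm above the bench, this point at 79 mm, 35 mm from the pivot. The tab's flat bar below it (16 mm wide, 55.5 to 63.5 mm above the bench) reaches 44 mm from the pivot, over the cover's edge
- tab (a joint): angle of the red tab (rad): 0 points at the socket's centre, across the cover; grows anticlockwise seen from above (the peg goes from the station's +x towards its +y), stop at 1.9. Stays where it is left (about 1.2 N at the peg moves it). The cover is free above 1.35; fully aside is about 1.57
- cover_knob (a point): on the axis of the round black knob in the middle of the yellow cover plate, 28 mm above the plate's underside. Plate 130 x 130 x 8 mm, 0.19 kg, lying loose on the deck in the frame with 2 mm to spare all round; knob 24 mm diameter, from 8 to 42 mm above the underside. z up
- cover: the same cover plate; origin at the centre of its underside
- mat_top (a point): centre of the upper face of the fixed black rubber mat on the bench, 170 x 170 mm, 3 mm thick; axes along its sides
- rest_center (a point): centre of the work rest, 34 mm above its underside; it stands upright on the bench, 68 mm high. Green, cork-topped upright grip bar 60 mm along x, 16 mm wide along y, from 32 to 68 mm above the underside. With the foot in the bore and the lugs still on the deck this point is 22 mm above socket; when home, with the flange on the deck, 10 mm
- rest: the same work rest, 0.35 to 0.6 kg; origin at the centre of its underside. Round foot 58 mm diameter, 24 mm high, tapered in its lowest 7 mm to 46 mm; four lugs along x and y (yellow lines on top), 14 mm wide, out to 44 mm, 12 to 24 mm up, so any quarter turn fits; black flange 100 mm diameter, 24 to 32 mm up. Held loosely and turned, it drops in by its own weight
- c_clamp: bystander: green C clamp lying on the bench, about 150 x 70 mm, 18 mm high; origin at a corner of its frame, on the bench.
- jug: bystander: clear open jug, 100 mm diameter, 130 mm high; origin at the centre of its foot.
- angle_block: bystander: brown triangular block, 120 mm, 30 mm high; origin at its centre on the bench.
- offcut: bystander: plywood offcut 120 x 70 x 20 mm; origin at the centre of its underside.
Not all that is in view belongs to the job. What is shaped like the cover but white is not meant.

How it is judged:
By the outcome, as a careful person would: the job done as asked, in the order asked, and still so for the second after the job is handed in, with the robot touching nothing.
It also fails if it takes over 70 s, if anything falls off the work surface, if the arm or the gripper's body presses on something with over 40 N, if the wrist force passes 120 N, or if a joint passes its speed limit or range.

## Working session

There is one attempt and no reset: what is moved stays moved. The work goes in short steps, Python scripts to look and compute and a tool call to move; the robot and the scene stay as the last step left them, time stands still between calls to the robot, and variables do not carry over. Pictures are saved under pics/ and viewed, and the job is handed in when it is done.

Besides the shell and the picture viewer there is one more tool, called after "Request:" by a JSON object that holds its "op" and its "data". carry_out: Moves the arm, as the interface text tells. Its arguments: {"type":"object","properties":{"series":{"type":"array","items":{"type":"object","properties":{"tx":{"type":"number"},"ty":{"type":"number"},"tz":{"type":"number"},"ax":{"type":"number"},"ay":{"type":"number"},"az":{"type":"number"},"fingers":{"type":"number"}}}},"squeeze":{"type":"number"}},"required":["series"]}

```bash
ls; mkdir -p pics
python3 - <<'E'
from station import telemetry,cams
import cv2,numpy as np
for n in ("scene","top","wrist"):
    i=cams.camera_info(n); print(n,{k:np.round(v,4).tolist() for k,v in i.items()})
    cv2.imwrite(f"pics/{n}0.png",cams.snapshot(n)[:,:,::-1])
print(telemetry.get_obs())
E
```

```text
pics
scene {'fx': 398.7719, 'fy': 398.7719, 'cx': 321.5395, 'cy': 193.1388, 'T': [[-0.2138, 0.7814, -0.5862, 1.2338], [0.9768, 0.1777, -0.1194, 0.1194], [0.0108, -0.5981, -0.8013, 1.0067], [0.0, 0.0, 0.0, 1.0]]}
top {'fx': 381.4557, 'fy': 381.4557, 'cx': 317.5117, 'cy': 204.5995, 'T': [[0.0176, -0.9948, 0.1004, 0.4515], [-0.9998, -0.0178, -0.0006, -0.0263], [0.0024, -0.1003, -0.995, 1.0106], [0.0, 0.0, 0.0, 1.0]]}
wrist {'fx': 304.7607, 'fy': 304.7607, 'cx': 320.328, 'cy': 197.9007, 'T': [[0.4305, -0.8611, -0.2705, 0.3153], [-0.9026, -0.4108, -0.1288, -0.4861], [-0.0003, 0.2996, -0.9541, 0.3738], [0.0, 0.0, 0.0, 1.0]]}
{'time_s': 0.15, 'q': array([-6.56617819e+01,  1.83450304e+01,  8.96905253e+01, -3.21001785e-03,
        7.20429220e+01, -1.14631482e+00]), 'joint_velocities': array([ 0.03785177, -0.13964905, -0.07272704,  0.04945545, -0.07199737,
        0.01416731]), 'effort': array([ 1.15941970e-05, -4.15839851e+01, -2.34345746e+01, -2.57818249e-05,
        5.95490084e-03,  1.89303404e-05]), 'tool_pos': array([ 0.24724104, -0.51874259,  0.23065612]), 'tcp_rot': array([-1.79921477e+02,  1.48168581e-03,  2.54855257e+01]), 'force': array([-0.16568085,  0.07463162, -0.3621782 ]), 'ft_torque': array([ 0.04579803, -0.03150651, -0.01679581]), 'finger_gap': 0.9976873474558786}
```

View pics/top0.png

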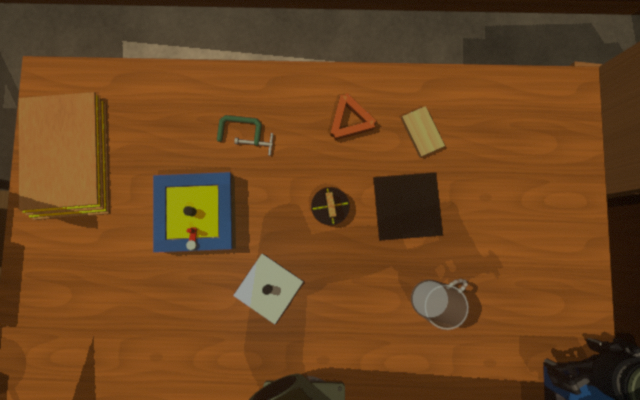

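View pics/scene0.png

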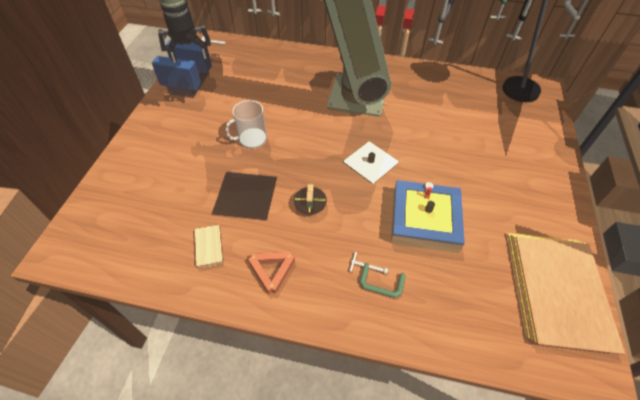

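View pics/wrist0.png

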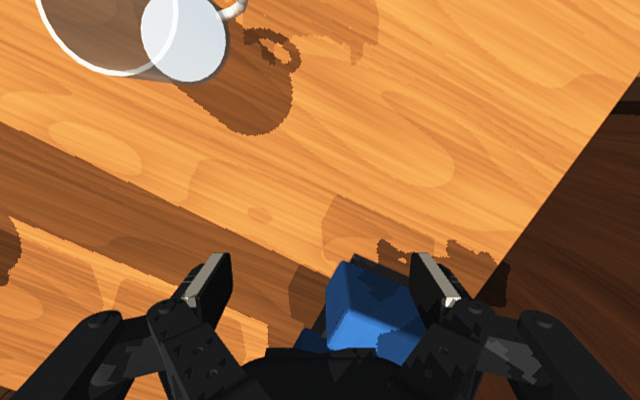

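Candidates: yellow cover with knob in the blue frame, top (190,211). White lookalike plate at (268,289), not meant. Green-handled rest with cork top at (330,207). Black mat at (408,206). Red tab with its peg at about (193,235), pivot at (191,244). I choose by the description: yellow plate, red peg. Next, close crops to check.

Run:
```python
import cv2
a=cv2.imread("pics/top0.png")
c=cv2.resize(a[160:265,140:250],None,fx=5,fy=5,interpolation=cv2.INTER_CUBIC)
cv2.imwrite("pics/c1.png",c)
c=cv2.resize(a[160:255,300:450],None,fx=5,fy=5,interpolation=cv2.INTER_CUBIC)
cv2.imwrite("pics/c2.png",c)
a=cv2.imread("pics/scene0.png")
c=cv2.resize(a[170:255,380:475],None,fx=6,fy=6,interpolation=cv2.INTER_CUBIC)
cv2.imwrite("pics/c3.png",c)
```

```text
(no output)
```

View pics/c1.png

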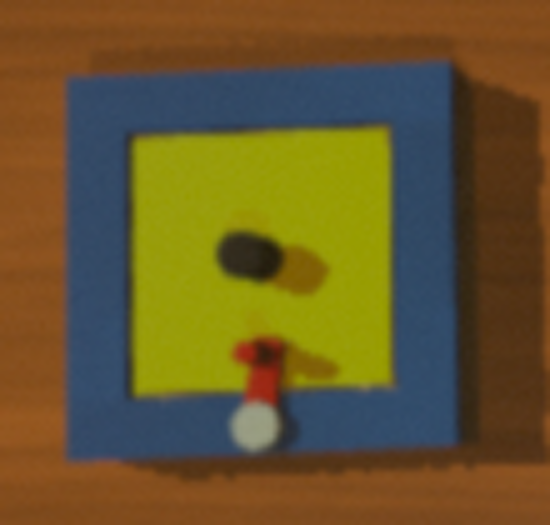

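View pics/c2.png

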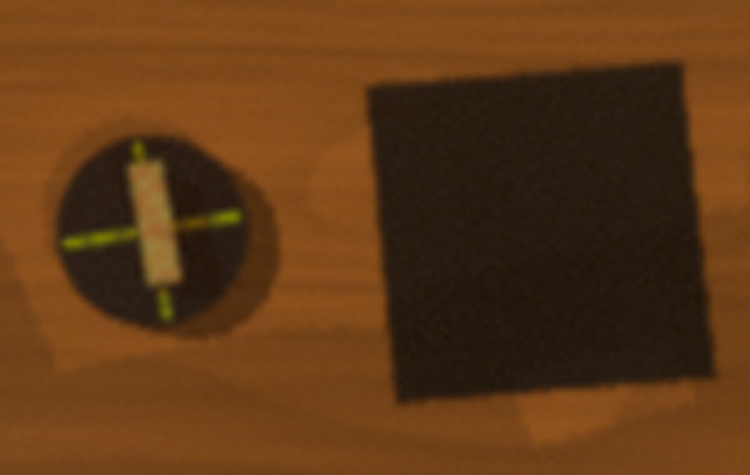

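View pics/c3.png

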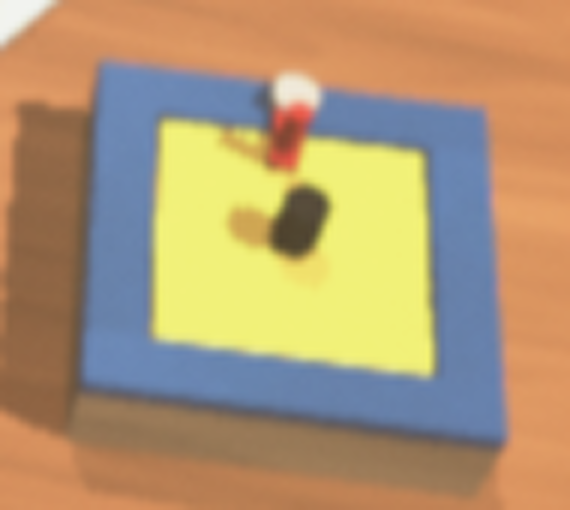

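The crops confirm the choice. c1 shows the yellow cover in the blue frame, with the outer frame corners at about (68,77), (452,65), (460,445), (68,460). The tab points inward, with its white pivot at (255,427). c2 shows the rest, cork bar centre at about (155,223), and the mat corners (367,88), (682,64), (714,376), (398,402).

```bash
cat > h.py <<'E'
import numpy as np,cv2
from station import cams,telemetry
def ray(info,uv,z):
    T=np.array(info["T"]);u,v=uv
    d=T[:3,:3]@[(u-info["cx"])/info["fx"],(v-info["cy"])/info["fy"],1]
    o=T[:3,3]; return (o+d*(z-o[2])/d[2])
def proj(info,p):
    T=np.array(info["T"]); c=T[:3,:3].T@(np.asarray(p)-T[:3,3]); return np.array([info["fx"]*c[0]/c[2]+info["cx"],info["fy"]*c[1]/c[2]+info["cy"]])
def crop(px,x0,y0,s): return ((np.array(px)+.5)/s-.5)+[x0,y0]
def wp(cam,pts,z,x0=0,y0=0,s=1):
    i=cams.camera_info(cam); return np.array([ray(i,crop(p,x0,y0,s),z)[:2] for p in pts])
def sq(P):
    P=np.array(P); c=P.mean(0); r=cv2.minAreaRect((P*1000).astype(np.float32)); return c,r
E
python3 - <<'E'
from h import *
np.set_printoptions(precision=4,suppress=True)
def edges(P):
    return [ (round(np.degrees(np.arctan2(*(P[(k+1)%4]-P[k])[::-1])),1), round(np.linalg.norm(P[(k+1)%4]-P[k])*1000,1)) for k in range(4)]
for n,cam,pts,z,o in [("frame","top",[(68,77),(452,65),(460,445),(68,460)],.055,(140,160,5)),
 ("frameS","scene",[(98,62),(487,108),(505,442),(82,387)],.055,(380,170,6)),
 ("plate","top",[(132,134),(390,126),(393,386),(133,396)],.054,(140,160,5)),
 ("mat","top",[(367,88),(682,64),(714,376),(398,402)],.003,(300,160,5)),
 ("bar","top",[(128,165),(162,160),(182,282),(148,287)],.068,(300,160,5)),
 ("flange","top",[(57,230),(152,136),(248,230),(155,335)],.032,(300,160,5)),
 ("linesends","top",[(138,142),(242,215),(167,320),(62,244)],.032,(300,160,5))]:
    P=wp(cam,pts,z,*o); print(n,P.mean(0),edges(P))
print("knobtop",wp("top",[(236,252)],.087,140,160,5), "knob scene",wp("scene",[(310,200)],.087,380,170,6))
print("pivot",wp("top",[(256,426)],.066,140,160,5),"peg top",wp("top",[(246,352)],.0945,140,160,5))
E
```

```text
frame [0.5246 0.2879] [(np.float64(-87.1), np.float64(194.5)), (np.float64(-176.5), np.float64(191.8)), (np.float64(93.2), np.float64(194.6)), (np.float64(3.5), np.float64(193.0))]
frameS [0.528  0.2919] [(np.float64(94.1), np.float64(195.3)), (np.float64(2.9), np.float64(194.9)), (np.float64(-86.0), np.float64(192.2)), (np.float64(-176.2), np.float64(194.6))]
plate [0.5248 0.2883] [(np.float64(-87.2), np.float64(130.4)), (np.float64(-176.8), np.float64(131.3)), (np.float64(93.2), np.float64(129.7)), (np.float64(3.5), np.float64(132.2))]
mat [ 0.5541 -0.2663] [(np.float64(-84.6), np.float64(169.6)), (np.float64(-175.0), np.float64(167.1)), (np.float64(95.7), np.float64(167.4)), (np.float64(5.8), np.float64(167.9))]
bar [ 0.548  -0.0593] [(np.float64(-80.5), np.float64(17.1)), (np.float64(-170.0), np.float64(61.7)), (np.float64(99.4), np.float64(17.0)), (np.float64(10.1), np.float64(61.7))]
flange [ 0.5469 -0.0596] [(np.float64(-44.1), np.float64(69.4)), (np.float64(-133.7), np.float64(69.5)), (np.float64(139.3), np.float64(72.4)), (np.float64(44.0), np.float64(73.9))]
linesends [ 0.5481 -0.0592] [(np.float64(-124.3), np.float64(65.7)), (np.float64(145.3), np.float64(66.7)), (np.float64(55.0), np.float64(66.6)), (np.float64(-35.5), np.float64(66.0))]
knobtop [[0.5258 0.2903]] knob scene [[0.5258 0.2932]]
pivot [[0.4418 0.2831]] peg top [[0.4772 0.2804]]
```

```bash
cat >> h.py <<'E'
from scipy.spatial.transform import Rotation as R
def plan(p,yaw,o=None,quiet=False):
    o=o or telemetry.get_obs()
    Rc=R.from_euler('xyz',o["tcp_rot"],degrees=True); Rt=R.from_euler('xyz',[180,0,yaw],degrees=True)
    t=Rc.inv().apply(np.array(p)-o["tool_pos"]); a=(Rc.inv()*Rt).as_rotvec()
    print("t",np.round(t,4).tolist(),"a",np.round(a,4).tolist(),"rows>=",np.ceil(max(np.linalg.norm(t)/.0625,np.degrees(np.linalg.norm(a))/10.7)))
def snap(n,name,scale=1):
    i=cams.camera_info(n); a=cams.snapshot(n)[:,:,::-1]; cv2.imwrite(f"pics/{name}.png",a); return i,a
E
python3 -c "
from h import *
plan((.47,.28,.25),-4)"
```

```text
t [0.5448, -0.6252, -0.0185] a [-0.0013, 0.0004, 0.5146] rows>= 14.0
```

Request:
{"op": "carry_out", "data": {"series": [{"tx":0.06,"ty":-0.07},{"tx":0.1,"ty":-0.11},{"tx":0.13,"ty":-0.15},{"tx":0.17,"ty":-0.19},{"tx":0.2,"ty":-0.22,"tz":-0.01}], "squeeze": 20}}

```text
invalid input
```

Request:
{"op": "carry_out", "data": {"series": [{"tx":0.06,"ty":-0.07},{"tx":0.1,"ty":-0.11},{"tx":0.13,"ty":-0.15},{"tx":0.17,"ty":-0.19},{"tx":0.2,"ty":-0.22,"tz":-0.01}]}}

```text
invalid input
```

```bash
python3 -c "
from h import *
print(telemetry.get_obs()['tool_pos'])
plan((.47,.28,.25),-4)"
```

```text
[ 0.24724104 -0.51874259  0.23065612]
t [0.5448, -0.6252, -0.0185] a [-0.0013, 0.0004, 0.5146] rows>= 14.0
```

Request:
{"op": "carry_out", "data": {"series": [{"tx":0.04,"ty":-0.046,"tz":0,"ax":0,"ay":0,"az":0,"fingers":1},{"tx":0.08,"ty":-0.092,"tz":0,"ax":0,"ay":0,"az":0,"fingers":1},{"tx":0.12,"ty":-0.138,"tz":0,"ax":0,"ay":0,"az":0,"fingers":1},{"tx":0.16,"ty":-0.184,"tz":0,"ax":0,"ay":0,"az":0,"fingers":1},{"tx":0.2,"ty":-0.23,"tz":-0.01,"ax":0,"ay":0,"az":0,"fingers":1}], "squeeze": 20}}

```text
time_s: 0.78
tool_pos: [0.3287, -0.2232, 0.2408]
tcp_rot: [-179.9, 0.0, 25.4]
force: [1.0, -0.1, -0.4]
finger_gap: 1.0
```

Request:
{"op": "carry_out", "data": {"series": [{"tx":0.04,"ty":-0.046,"tz":0,"ax":0,"ay":0,"az":0.1,"fingers":1},{"tx":0.08,"ty":-0.092,"tz":0,"ax":0,"ay":0,"az":0.2,"fingers":1},{"tx":0.12,"ty":-0.138,"tz":0,"ax":0,"ay":0,"az":0.3,"fingers":1},{"tx":0.16,"ty":-0.184,"tz":0,"ax":0,"ay":0,"az":0.4,"fingers":1},{"tx":0.2,"ty":-0.23,"tz":-0.01,"ax":0,"ay":0,"az":0.515,"fingers":1}]}}

```text
time_s: 1.4
tool_pos: [0.4101, 0.0702, 0.2509]
tcp_rot: [180.0, 0.1, -4.2]
force: [2.1, -1.4, -0.3]
finger_gap: 1.001
```

```bash
python3 -c "
from h import *
print(telemetry.get_obs()['tool_pos'])
plan((.47,.28,.25),-4)"
```

```text
[0.41012146 0.07024435 0.25090431]
t [0.0443, -0.2136, 0.0007] a [0.0007, 0.0011, -0.0037] rows>= 4.0
```

Request:
{"op": "carry_out", "data": {"series": [{"tx":0.012,"ty":-0.055,"tz":0,"ax":0,"ay":0,"az":0,"fingers":1},{"tx":0.024,"ty":-0.11,"tz":0,"ax":0,"ay":0,"az":0,"fingers":1},{"tx":0.034,"ty":-0.165,"tz":0,"ax":0,"ay":0,"az":0,"fingers":0},{"tx":0.044,"ty":-0.214,"tz":0,"ax":0,"ay":0,"az":0,"fingers":0},{"tx":0.044,"ty":-0.214,"tz":0,"ax":0,"ay":0,"az":0,"fingers":0}]}}

```text
time_s: 2.02
tool_pos: [0.4698, 0.2814, 0.2502]
tcp_rot: [180.0, 0.0, -3.8]
force: [-0.2, -0.2, -1.0]
finger_gap: 0.498
```

```bash
python3 -c "
from h import *
i,a=snap('wrist','w1')
for n,p in dict(pivot=(.4425,.284,.066),peg=(.4775,.2815,.0945),knob=(.526,.290,.087),c=(.526,.29,.055)).items(): print(n,proj(i,p))"
```

```text
pivot [319.01981065 197.91838878]
peg [319.08411436 173.04639283]
knob [307.09757799 123.53608819]
c [308.27615648 121.55208731]
```

View pics/w1.png

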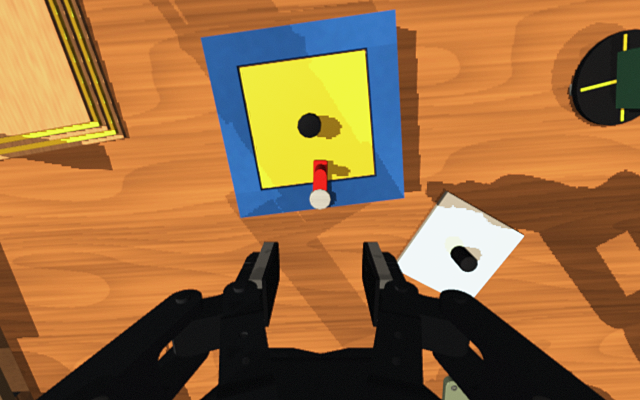

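```bash
python3 -c "
from h import *
a=cv2.imread('pics/w1.png')
cv2.imwrite('pics/w1c.png',cv2.resize(a[90:215,230:390],None,fx=4.5,fy=4.5,interpolation=cv2.INTER_CUBIC))"
```

```text
(no output)
```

View pics/w1c.png

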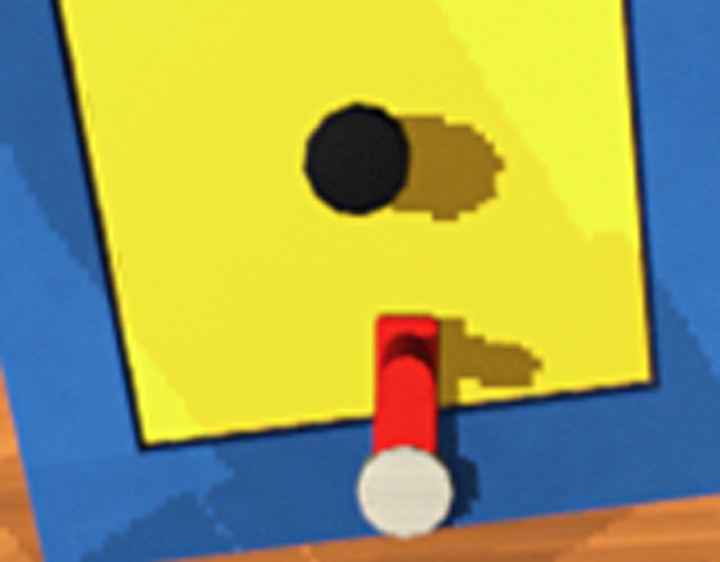

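Run:
```python
from h import *
for n,p,z in [("pivot",(405,492),.068),("pegtop",(408,378),.0945),("knobtop",(356,158),.087),("bar tip",(408,316),.0635)]: print(n,wp('wrist',[p],z,230,90,4.5))
P=wp('wrist',[(238,66),(366,49),(376,175),(261,190)],.055); print(P,P.mean(0))
P=wp('wrist',[(202,38),(394,10),(405,197),(240,217)],.055);print(P,P.mean(0))
print([np.degrees(np.arctan2(*(P[(k+1)%4]-P[k])[::-1])) for k in range(4)])
plan((.477,.280,.068),-5)
```

```text
pivot [[0.44115685 0.28128926]]
pegtop [[0.47614836 0.27824488]]
knobtop [[0.52410066 0.28632729]]
bar tip [[0.4844069  0.27759709]]
[[0.5853034  0.35519093]
 [0.59233487 0.22398944]
 [0.46116447 0.21557896]
 [0.45247069 0.34832055]] [0.52281836 0.28576997]
[[0.61331202 0.38719702]
 [0.62510714 0.19593302]
 [0.43258519 0.18220707]
 [0.4210601  0.3773647 ]] [0.52301611 0.28567545]
[np.float64(-86.4710780044389), np.float64(-175.92196737694272), np.float64(93.37969401395274), np.float64(2.92772107947131)]
t [0.008, -0.0013, 0.1824] a [0.0015, 0.0014, 0.0194] rows>= 3.0
```

Request:
{"op": "carry_out", "data": {"series": [{"tx":0.008,"ty":0,"tz":0.06,"ax":0,"ay":0,"az":0.02,"fingers":0},{"tx":0.008,"ty":0,"tz":0.12,"ax":0,"ay":0,"az":0.02,"fingers":0},{"tx":0.008,"ty":0,"tz":0.16,"ax":0,"ay":0,"az":0.02,"fingers":0},{"tx":0.008,"ty":0,"tz":0.181,"ax":0,"ay":0,"az":0.02,"fingers":0},{"tx":0.008,"ty":0,"tz":0.181,"ax":0,"ay":0,"az":0.02,"fingers":-0.2}]}}

```text
time_s: 2.7
tool_pos: [0.4761, 0.2761, 0.069]
tcp_rot: [179.8, 0.2, -5.2]
force: [0.1, 0.5, 0.2]
finger_gap: 0.4
```

Request:
{"op": "carry_out", "data": {"series": [{"tx":0,"ty":0,"tz":0,"ax":0,"ay":0,"az":0,"fingers":-1},{"tx":0,"ty":0,"tz":0,"ax":0,"ay":0,"az":0,"fingers":-1},{"tx":0,"ty":0,"tz":0,"ax":0,"ay":0,"az":0,"fingers":-1},{"tx":0,"ty":0,"tz":0,"ax":0,"ay":0,"az":0,"fingers":-1}], "squeeze": 20}}

```text
time_s: 3.2
tool_pos: [0.4785, 0.2783, 0.0716]
tcp_rot: [-179.9, -0.2, -5.1]
force: [1.8, -0.7, 5.4]
finger_gap: 0.123
```

```bash
python3 -c "
from h import *
o=telemetry.get_obs();print(o['tool_pos'],o['tcp_rot'],o['force'],o['finger_gap'])
snap('wrist','w2')"
```

```text
[0.47848    0.27828255 0.07159818] [-1.79942956e+02 -1.58841831e-01 -5.14805371e+00] [ 1.81301377 -0.7367279   5.42886324] 0.12315673196803803
```

View pics/w2.png

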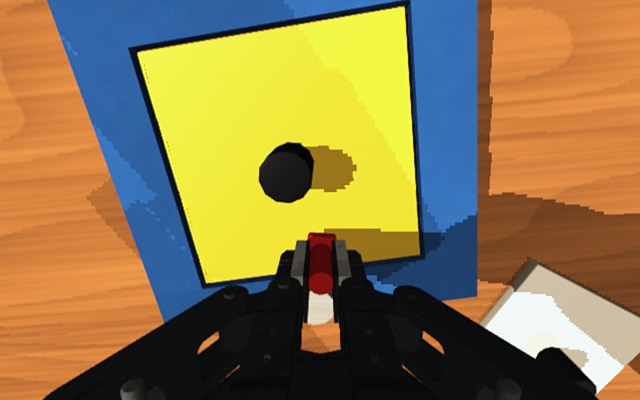

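The wrist view shows the red peg held between the pads at (320,262). The gap of 0.12 fits 12 mm. Now I'll swing it about the pivot.

Request:
{"op": "carry_out", "data": {"series": [{"tx":-0.0005,"ty":-0.006,"tz":-0.002,"ax":0,"ay":0,"az":-0.175,"fingers":-1},{"tx":-0.002,"ty":-0.012,"tz":-0.002,"ax":0,"ay":0,"az":-0.35,"fingers":-1},{"tx":-0.0047,"ty":-0.0175,"tz":-0.002,"ax":0,"ay":0,"az":-0.525,"fingers":-1},{"tx":-0.008,"ty":-0.0225,"tz":-0.002,"ax":0,"ay":0,"az":-0.7,"fingers":-1},{"tx":-0.0125,"ty":-0.027,"tz":-0.002,"ax":0,"ay":0,"az":-0.875,"fingers":-1}]}}

```text
time_s: 3.88
tool_pos: [0.47, 0.3081, 0.0721]
tcp_rot: [179.9, -0.4, 45.3]
force: [6.1, 4.1, -7.3]
finger_gap: 0.128
```

Request:
{"op": "carry_out", "data": {"series": [{"tx":-0.0005,"ty":-0.006,"tz":0,"ax":0,"ay":0,"az":-0.175,"fingers":-1},{"tx":-0.002,"ty":-0.012,"tz":0,"ax":0,"ay":0,"az":-0.35,"fingers":-1},{"tx":-0.0047,"ty":-0.0175,"tz":0,"ax":0,"ay":0,"az":-0.525,"fingers":-1},{"tx":-0.008,"ty":-0.0225,"tz":0,"ax":0,"ay":0,"az":-0.7,"fingers":-1},{"tx":-0.0125,"ty":-0.027,"tz":0,"ax":0,"ay":0,"az":-0.875,"fingers":-1}]}}

```text
time_s: 4.5
tool_pos: [0.4413, 0.3208, 0.0722]
tcp_rot: [179.7, -0.5, 95.3]
force: [3.0, 12.8, -9.5]
finger_gap: 0.132
```

```bash
python3 -c "
from h import *
o=telemetry.get_obs();print(o['tool_pos'],o['tcp_rot'],o['force'],o['finger_gap'])
i,a=snap('top','t2')
cv2.imwrite('pics/t2c.png',cv2.resize(a[150:300,130:290],None,fx=4,fy=4))"
```

```text
[0.44134645 0.32079591 0.07224731] [179.6722281   -0.46511052  95.33737955] [ 3.03087085 12.77957769 -9.45411404] 0.13236053013164378
```

View pics/t2c.png

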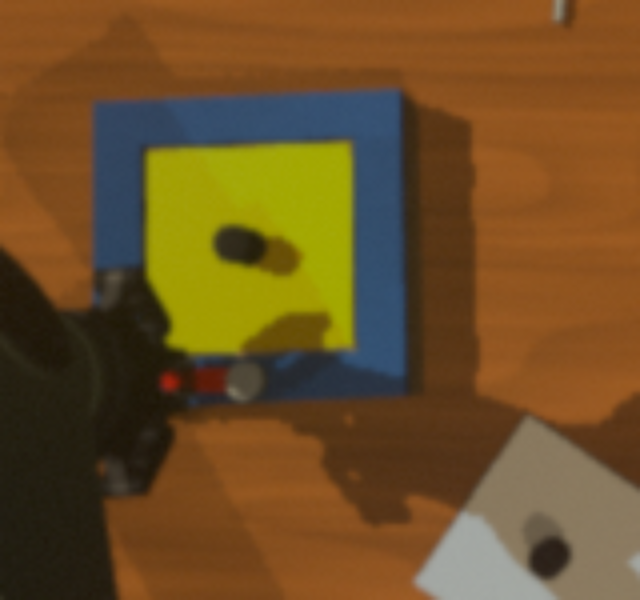

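Request:
{"op": "carry_out", "data": {"series": [{"tx":0.001,"ty":-0.003,"tz":0.002,"ax":0,"ay":0,"az":-0.08,"fingers":-1},{"tx":0.001,"ty":-0.0045,"tz":0.002,"ax":0,"ay":0,"az":-0.08,"fingers":-1},{"tx":0.001,"ty":-0.0045,"tz":0.002,"ax":0,"ay":0,"az":-0.08,"fingers":-1}]}}

```text
time_s: 4.92
tool_pos: [0.437, 0.3205, 0.0719]
tcp_rot: [179.6, -0.4, 99.7]
force: [1.2, 7.5, 3.2]
finger_gap: 0.13
```

Request:
{"op": "carry_out", "data": {"series": [{"tx":0,"ty":0,"tz":0,"ax":0,"ay":0,"az":0,"fingers":0},{"tx":0,"ty":0,"tz":0,"ax":0,"ay":0,"az":0,"fingers":0},{"tx":0,"ty":0,"tz":-0.03,"ax":0,"ay":0,"az":0,"fingers":0},{"tx":0,"ty":0,"tz":-0.09,"ax":0,"ay":0,"az":0,"fingers":0},{"tx":0,"ty":0,"tz":-0.12,"ax":0,"ay":0,"az":0,"fingers":0}]}}

```text
time_s: 5.55
tool_pos: [0.4355, 0.3172, 0.1929]
tcp_rot: [179.8, -0.1, 99.7]
force: [0.0, 0.7, 0.0]
finger_gap: 0.5
```

```bash
python3 -c "
from h import *
o=telemetry.get_obs();print(o['tool_pos'],o['tcp_rot'],o['force'],o['finger_gap'])
i,a=snap('top','t3')
cv2.imwrite('pics/t3c.png',cv2.resize(a[150:300,130:290],None,fx=4,fy=4))
plan((.526,.2895,.16),93)"
```

```text
[0.43550632 0.31716528 0.19293217] [ 1.79843584e+02 -6.26980464e-02  9.96690800e+01] [0.0286181  0.70485695 0.0284898 ] 0.5003603290282815
t [-0.0433, 0.0827, 0.0367] a [0.0078, -0.0041, 0.1164] rows>= 2.0
```

View pics/t3c.png

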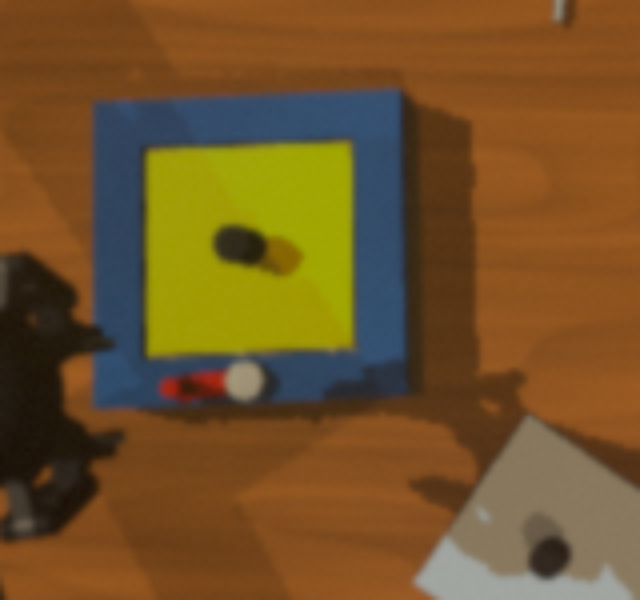

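Request:
{"op": "carry_out", "data": {"series": [{"tx":-0.022,"ty":0.041,"tz":0.018,"ax":0,"ay":0,"az":0.06,"fingers":0.2},{"tx":-0.043,"ty":0.083,"tz":0.036,"ax":0.006,"ay":-0.003,"az":0.116,"fingers":0.2},{"tx":-0.043,"ty":0.083,"tz":0.036,"ax":0.006,"ay":-0.003,"az":0.116,"fingers":0.2}]}}

```text
time_s: 5.98
tool_pos: [0.5252, 0.2868, 0.1517]
tcp_rot: [-179.5, 0.3, 92.9]
force: [-1.1, -0.6, -1.5]
finger_gap: 0.598
```

```bash
python3 -c "
from h import *
i,a=snap('wrist','w3')
print(proj(i,(.525,.2885,.087)))
plan((.525,.2885,.058),93)"
```

```text
[322.37965454 209.47213626]
t [0.0014, 0.002, 0.0946] a [-0.0092, 0.0048, -0.0011] rows>= 2.0
```

View pics/w3.png

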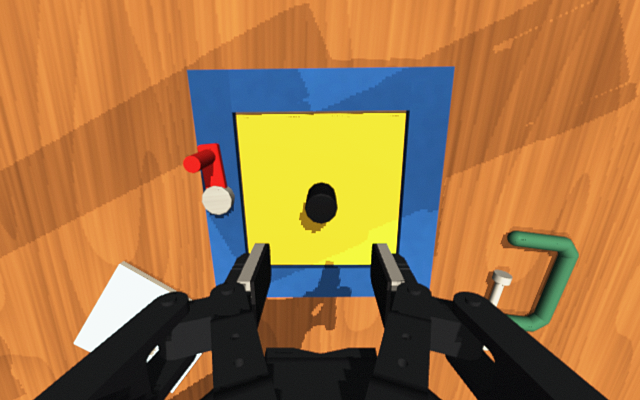

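The knob's top is at (321,208), matching the prediction, and the red tab lies on the frame clear of the cover at (205,170). Descending to grip.

Request:
{"op": "carry_out", "data": {"series": [{"tx":0.001,"ty":0.001,"tz":0.05,"ax":-0.006,"ay":0.003,"az":0,"fingers":0.2},{"tx":0.001,"ty":0.001,"tz":0.085,"ax":-0.006,"ay":0.003,"az":0,"fingers":0.2},{"tx":0.001,"ty":0.001,"tz":0.092,"ax":-0.006,"ay":0.003,"az":0,"fingers":0.2},{"tx":0.001,"ty":0.001,"tz":0.092,"ax":-0.006,"ay":0.003,"az":0,"fingers":0.0},{"tx":0.001,"ty":0.001,"tz":0.092,"ax":-0.006,"ay":0.003,"az":0,"fingers":-0.3}]}}

```text
time_s: 6.65
tool_pos: [0.5253, 0.29, 0.0642]
tcp_rot: [179.8, -0.1, 93.1]
force: [0.3, 0.0, 0.3]
finger_gap: 0.354
```

Request:
{"op": "carry_out", "data": {"series": [{"tx":0,"ty":0,"tz":0,"ax":0,"ay":0,"az":0,"fingers":-1},{"tx":0,"ty":0,"tz":0,"ax":0,"ay":0,"az":0,"fingers":-1},{"tx":0,"ty":0,"tz":0,"ax":0,"ay":0,"az":0,"fingers":-1}], "squeeze": 40}}

```text
time_s: 7.02
tool_pos: [0.5253, 0.2899, 0.0643]
tcp_rot: [179.8, -0.1, 93.0]
force: [-1.4, 0.0, 6.6]
finger_gap: 0.268
```

```bash
python3 -c "
from h import *
o=telemetry.get_obs();print(o['tool_pos'],o['tcp_rot'],o['force'],o['ft_torque'],o['finger_gap'])"
```

```text
[0.52527175 0.2899168  0.06425526] [ 1.79826039e+02 -7.50067811e-02  9.30256701e+01] [-1.36568284  0.03323913  6.56496258] [0.05771596 0.27420779 0.02903463] 0.2675699812361319
```

Grip is near the knob's top; regrip 6 mm lower.

Request:
{"op": "carry_out", "data": {"series": [{"tx":0,"ty":0,"tz":0,"ax":0,"ay":0,"az":0,"fingers":-0.2},{"tx":0,"ty":0,"tz":0.006,"ax":0,"ay":0,"az":0,"fingers":-0.2},{"tx":0,"ty":0,"tz":0.006,"ax":0,"ay":0,"az":0,"fingers":-1},{"tx":0,"ty":0,"tz":0.006,"ax":0,"ay":0,"az":0,"fingers":-1},{"tx":0,"ty":0,"tz":0.006,"ax":0,"ay":0,"az":0,"fingers":-1}], "squeeze": 40}}

```text
time_s: 7.65
tool_pos: [0.5241, 0.2891, 0.0558]
tcp_rot: [-180.0, 0.0, 93.0]
force: [-0.2, 0.9, -1.6]
finger_gap: 0.264
```

Request:
{"op": "carry_out", "data": {"series": [{"tx":0,"ty":0,"tz":-0.008,"ax":0,"ay":0,"az":0,"fingers":-1},{"tx":0,"ty":0,"tz":-0.018,"ax":0,"ay":0,"az":0,"fingers":-1},{"tx":0,"ty":0,"tz":-0.035,"ax":0,"ay":0,"az":0,"fingers":-1},{"tx":0,"ty":0,"tz":-0.06,"ax":0,"ay":0,"az":0,"fingers":-1},{"tx":0,"ty":0,"tz":-0.1,"ax":0,"ay":0,"az":0,"fingers":-1}]}}

```text
time_s: 8.28
tool_pos: [0.5238, 0.289, 0.1573]
tcp_rot: [-179.9, 0.1, 93.0]
force: [0.8, 0.7, -2.1]
finger_gap: 0.267
```

```bash
python3 -c "
from h import *
o=telemetry.get_obs();print(o['tool_pos'],o['tcp_rot'],o['force'],o['ft_torque'],o['finger_gap'])
i,a=snap('wrist','w4')
plan((.554,-.266,.17),95)
snap('scene','s4')"
```

```text
[0.52379126 0.28897973 0.15729537] [-1.79924113e+02  6.57753830e-02  9.30365977e+01] [ 0.79731603  0.74888535 -2.14092053] [-0.01264825 -0.05239427 -0.04876081] 0.2670759101768209
t [-0.5573, -0.0025, -0.0082] a [0.01, -0.0039, -0.0343] rows>= 9.0
```

View pics/w4.png

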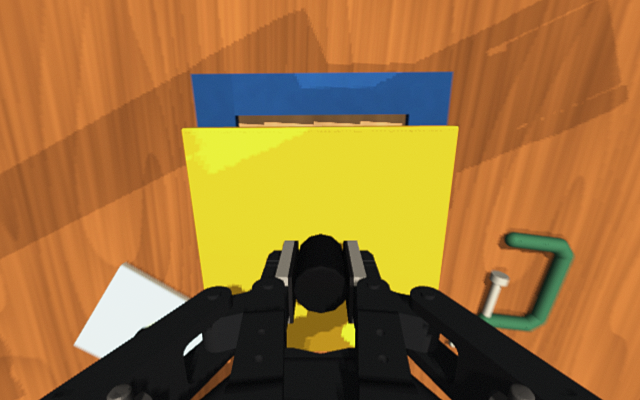

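View pics/s4.png

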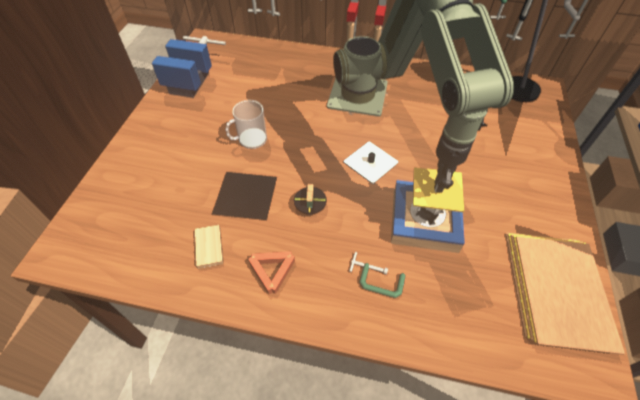

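Plate held level, uncovered socket visible behind it. Carrying it to the mat.

Request:
{"op": "carry_out", "data": {"series": [{"tx":-0.03,"ty":0,"tz":0,"ax":0,"ay":0,"az":0,"fingers":-1},{"tx":-0.075,"ty":0,"tz":-0.005,"ax":0,"ay":0,"az":0,"fingers":-1},{"tx":-0.125,"ty":0,"tz":-0.01,"ax":0,"ay":0,"az":0,"fingers":-1},{"tx":-0.175,"ty":0,"tz":-0.01,"ax":0,"ay":0,"az":0,"fingers":-1},{"tx":-0.225,"ty":0,"tz":-0.01,"ax":0,"ay":0,"az":0,"fingers":-1}]}}

```text
time_s: 9.0
tool_pos: [0.536, 0.0631, 0.1665]
tcp_rot: [180.0, 0.0, 93.1]
force: [0.5, -0.8, -1.5]
finger_gap: 0.266
```

Request:
{"op": "carry_out", "data": {"series": [{"tx":-0.05,"ty":0,"tz":0,"ax":0,"ay":0,"az":0,"fingers":-1},{"tx":-0.1,"ty":0,"tz":0,"ax":0,"ay":0,"az":0,"fingers":-1},{"tx":-0.15,"ty":0,"tz":0,"ax":0,"ay":0,"az":0,"fingers":-1},{"tx":-0.2,"ty":0,"tz":0,"ax":0,"ay":0,"az":0,"fingers":-1},{"tx":-0.24,"ty":0,"tz":0,"ax":0,"ay":0,"az":0,"fingers":-1}]}}

```text
time_s: 9.62
tool_pos: [0.5487, -0.177, 0.1665]
tcp_rot: [180.0, 0.0, 93.0]
force: [0.3, 0.6, -1.3]
finger_gap: 0.272
```

```bash
python3 -c "
from h import *
o=telemetry.get_obs();print(o['tool_pos'],o['tcp_rot'],o['force'],o['finger_gap'])
plan((.554,-.266,.08),95)"
```

```text
[ 0.54865867 -0.17697924  0.16649933] [1.79987379e+02 3.10211444e-02 9.29779117e+01] [ 0.3098726   0.57572715 -1.34047096] 0.2717465621851231
t [-0.0891, 0.0007, 0.0865] a [0.0002, 0.0005, -0.0353] rows>= 2.0
```

Request:
{"op": "carry_out", "data": {"series": [{"tx":-0.04,"ty":0,"tz":0,"ax":0,"ay":0,"az":-0.018,"fingers":-1},{"tx":-0.075,"ty":0,"tz":0.02,"ax":0,"ay":0,"az":-0.035,"fingers":-1},{"tx":-0.089,"ty":0.001,"tz":0.06,"ax":0,"ay":0,"az":-0.035,"fingers":-1},{"tx":-0.089,"ty":0.001,"tz":0.1,"ax":0,"ay":0,"az":-0.035,"fingers":-1},{"tx":-0.089,"ty":0.001,"tz":0.13,"ax":0,"ay":0,"az":-0.035,"fingers":-1}]}}

```text
time_s: 10.25
tool_pos: [0.5538, -0.2638, 0.0346]
tcp_rot: [-179.9, -0.0, 95.0]
force: [0.1, 0.5, -1.0]
finger_gap: 0.266
```

```bash
python3 -c "
from h import *
i,a=snap('wrist','w5')
o=telemetry.get_obs();print(o['tool_pos'],o['tcp_rot'],o['force'],o['finger_gap'])
plan((.554,-.266,.0138),95)
i,a=snap('top','t5')
cv2.imwrite('pics/t5c.png',cv2.resize(a[150:260,340:480],None,fx=5,fy=5))"
```

```text
[ 0.55162422 -0.26263154  0.03096118] [-179.57449383   -0.24393788   95.01705926] [-1.46104668  0.98685982 -4.32378041] 0.26625059734557
t [-0.0036, 0.0022, 0.0171] a [-0.0074, -0.0043, 0.0003] rows>= 1.0
```

View pics/w5.png

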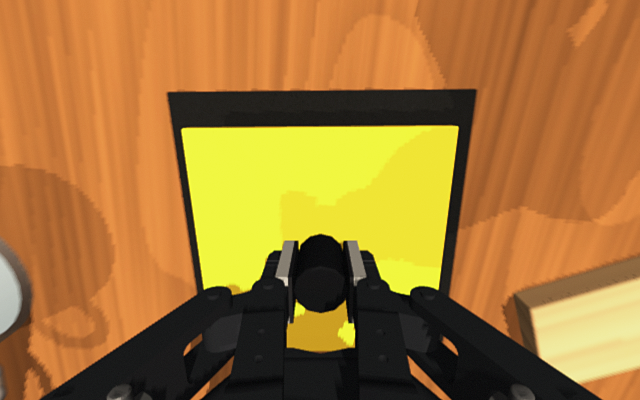

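View pics/t5c.png

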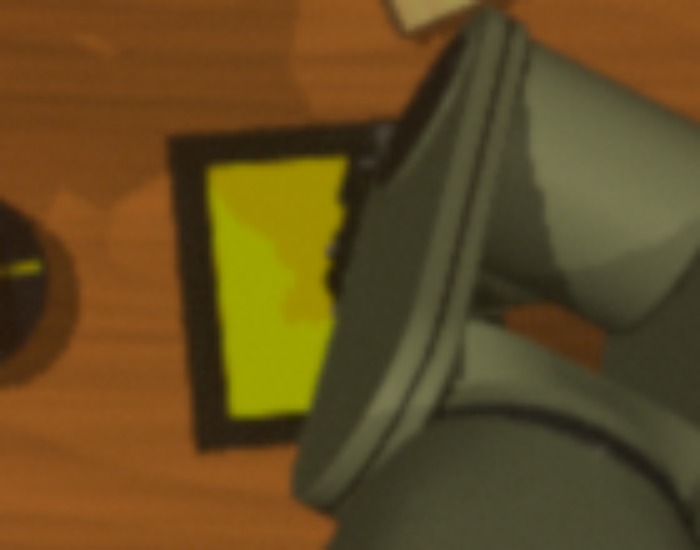

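Plate is centred over the mat: margins look even at (171–182) left and (459–473) right. Lowering.

Request:
{"op": "carry_out", "data": {"series": [{"tx":-0.003,"ty":0.001,"tz":0.006,"ax":0,"ay":0,"az":0,"fingers":-1},{"tx":-0.003,"ty":0.001,"tz":0.01,"ax":0,"ay":0,"az":0,"fingers":-1},{"tx":-0.003,"ty":0.001,"tz":0.013,"ax":0,"ay":0,"az":0,"fingers":-1},{"tx":-0.003,"ty":0.001,"tz":0.015,"ax":0,"ay":0,"az":0,"fingers":-1}]}}

```text
time_s: 10.85
tool_pos: [0.5563, -0.2669, 0.022]
tcp_rot: [179.9, 0.1, 95.0]
force: [0.8, 0.4, -1.9]
finger_gap: 0.264
```

Request:
{"op": "carry_out", "data": {"series": [{"tx":0,"ty":0,"tz":0,"ax":0,"ay":0,"az":0,"fingers":-1},{"tx":0,"ty":0,"tz":0,"ax":0,"ay":0,"az":0,"fingers":-1}]}}

```text
time_s: 11.1
tool_pos: [0.5561, -0.2668, 0.0217]
tcp_rot: [180.0, 0.0, 95.0]
force: [-0.0, 0.5, -1.2]
finger_gap: 0.269
```

Request:
{"op": "carry_out", "data": {"series": [{"tx":0,"ty":0,"tz":0.003,"ax":0,"ay":0,"az":0,"fingers":-1},{"tx":0,"ty":-0.001,"tz":0.006,"ax":0,"ay":0,"az":0,"fingers":-1},{"tx":0,"ty":-0.001,"tz":0.0075,"ax":0,"ay":0,"az":0,"fingers":-1},{"tx":0,"ty":-0.001,"tz":0.0075,"ax":0,"ay":0,"az":0,"fingers":-1}]}}

```text
time_s: 11.6
tool_pos: [0.5549, -0.2669, 0.0138]
tcp_rot: [-180.0, 0.0, 95.0]
force: [0.1, 0.5, -2.1]
finger_gap: 0.267
```

Request:
{"op": "carry_out", "data": {"series": [{"tx":0,"ty":0,"tz":0.001,"ax":0,"ay":0,"az":0,"fingers":-1},{"tx":0,"ty":0,"tz":0.0015,"ax":0,"ay":0,"az":0,"fingers":-1}]}}

```text
time_s: 11.85
tool_pos: [0.5552, -0.267, 0.0134]
tcp_rot: [180.0, 0.0, 95.0]
force: [-2.7, 0.6, 7.1]
finger_gap: 0.269
```

Contact (7 N up). Release and lift clear.

Request:
{"op": "carry_out", "data": {"series": [{"tx":0,"ty":0,"tz":-0.0015,"ax":0,"ay":0,"az":0,"fingers":0},{"tx":0,"ty":0,"tz":-0.0015,"ax":0,"ay":0,"az":0,"fingers":0},{"tx":0,"ty":0,"tz":-0.02,"ax":0,"ay":0,"az":0,"fingers":0.2},{"tx":0,"ty":0,"tz":-0.07,"ax":0,"ay":0,"az":0,"fingers":0.2},{"tx":0,"ty":0,"tz":-0.13,"ax":0,"ay":0,"az":0,"fingers":0.2}]}}

```text
time_s: 12.48
tool_pos: [0.5544, -0.2666, 0.1426]
tcp_rot: [-179.9, -0.1, 95.0]
force: [0.8, -0.3, 0.3]
finger_gap: 0.6
```

```bash
python3 -c "
from h import *
i,a=snap('wrist','w6')
o=telemetry.get_obs();print(o['tool_pos'],o['tcp_rot'],o['force'],o['finger_gap'])
plan((.548,-.0593,.17),99.8)
plan((.548,-.0593,.17),9.8)"
```

```text
[ 0.55886306 -0.26879415  0.15251406] [179.28347648   0.46183705  95.03853201] [ 2.46944084 -0.79045221  5.37137682] 0.599135401234405
t [0.2095, 0.0078, -0.0191] a [0.0122, 0.0086, -0.0831] rows>= 4.0
t [0.2095, 0.0078, -0.0191] a [0.0161, -0.0028, 1.4877] rows>= 8.0
```

View pics/w6.png

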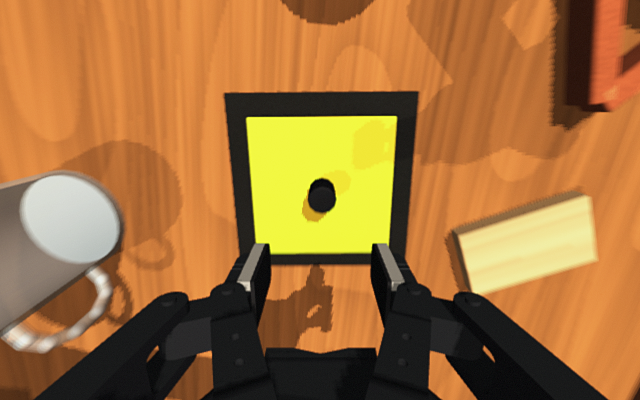

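Plate lies flat and centred on the mat (margins roughly even round (322,190)). Now look at the socket from the fixed cameras.

```bash
python3 -c "
from h import *
i,a=snap('top','t6')
cv2.imwrite('pics/t6c.png',cv2.resize(a[160:265,140:250],None,fx=6,fy=5.5 and 6,interpolation=cv2.INTER_CUBIC)[:600])
i,a=snap('scene','s6')
cv2.imwrite('pics/s6c.png',cv2.resize(a[170:260,380:475],None,fx=6,fy=6,interpolation=cv2.INTER_CUBIC))
o=telemetry.get_obs();print(o['tool_pos'],o['tcp_rot'])
"
```

```text
[ 0.55716572 -0.26793288  0.14647512] [179.56694398   0.28592159  95.0430567 ]
```

View pics/t6c.png

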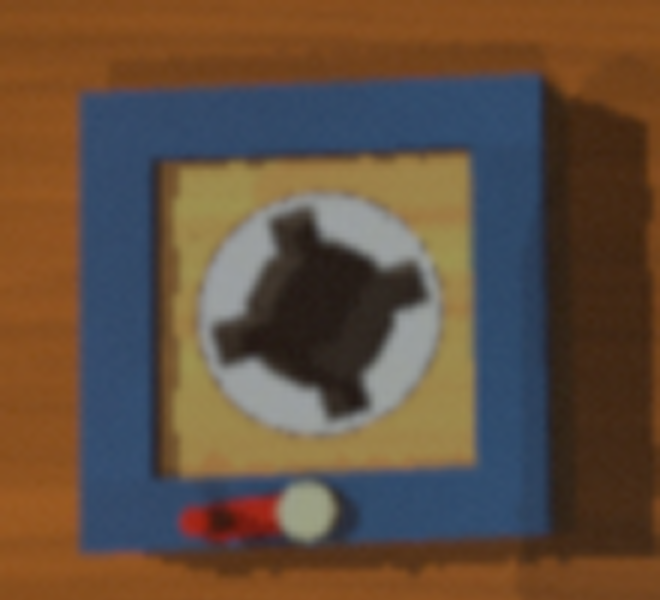

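View pics/s6c.png

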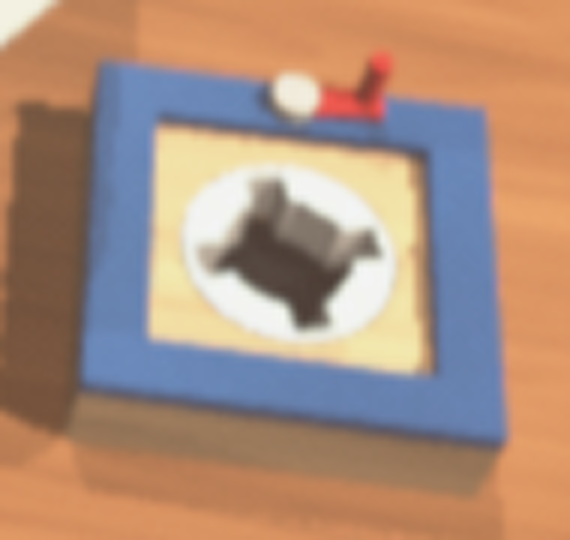

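Socket seen in the crop: notch ends at (293,213), (424,280), (348,413), (218,345). Disc edge at x 200–441, y 192–435.

Run:
```python
from h import *
P=wp('top',[(293,211),(424,281),(348,413),(217,345)],.045,140,160,6)
c=P.mean(0); print(c,[ (round(np.degrees(np.arctan2(*(p-c)[::-1])),1),round(np.linalg.norm(p-c)*1000,1)) for p in P])
D=wp('top',[(200,313),(320,192),(441,313),(320,435)],.045,140,160,6); print(D.mean(0))
P=wp('scene',[(268,186),(374,245),(312,322),(208,256)],.045,380,170,6)
c=P.mean(0); print(c,[ (round(np.degrees(np.arctan2(*(p-c)[::-1])),1),round(np.linalg.norm(p-c)*1000,1)) for p in P])
plan((.548,-.0593,.15),9.8)
```

```text
[0.52529888 0.28870722] [(np.float64(17.9), np.float64(45.1)), (np.float64(-72.0), np.float64(45.4)), (np.float64(-162.1), np.float64(44.5)), (np.float64(108.8), np.float64(45.4))]
[0.52501177 0.28880275]
[0.52674821 0.29339875] [(np.float64(-160.6), np.float64(39.5)), (np.float64(108.1), np.float64(41.8)), (np.float64(17.8), np.float64(40.7)), (np.float64(-73.6), np.float64(40.7))]
t [0.2086, 0.0092, -0.0045] a [0.0098, -0.0016, 1.4878] rows>= 8.0
```

Request:
{"op": "carry_out", "data": {"series": [{"tx":0.02,"ty":0,"tz":-0.01,"ax":0,"ay":0,"az":0.16,"fingers":0.2},{"tx":0.05,"ty":0,"tz":-0.02,"ax":0,"ay":0,"az":0.32,"fingers":0.2},{"tx":0.08,"ty":0,"tz":-0.02,"ax":0,"ay":0,"az":0.48,"fingers":0.2},{"tx":0.11,"ty":0,"tz":-0.02,"ax":0,"ay":0,"az":0.64,"fingers":0.2},{"tx":0.14,"ty":0,"tz":-0.02,"ax":0,"ay":0,"az":0.8,"fingers":0.2}]}}

```text
time_s: 13.25
tool_pos: [0.5418, -0.1263, 0.1609]
tcp_rot: [-179.9, 0.1, 48.9]
force: [-0.7, -0.4, 0.4]
finger_gap: 0.602
```

```bash
python3 -c "
from h import *
o=telemetry.get_obs();print(o['tool_pos'],o['tcp_rot'])
plan((.528,-.0623,.16),9.8)"
```

```text
[ 0.54176364 -0.12625498  0.16091717] [-1.79888074e+02  7.60204959e-02  4.88975395e+01]
t [0.0391, -0.0524, 0.001] a [-0.0014, 0.0019, 0.6824] rows>= 4.0
```

Request:
{"op": "carry_out", "data": {"series": [{"tx":0.01,"ty":-0.013,"tz":0,"ax":0,"ay":0,"az":0.16,"fingers":0.2},{"tx":0.02,"ty":-0.026,"tz":0,"ax":0,"ay":0,"az":0.32,"fingers":0.2},{"tx":0.03,"ty":-0.04,"tz":0,"ax":0,"ay":0,"az":0.5,"fingers":0.2},{"tx":0.039,"ty":-0.052,"tz":0,"ax":0,"ay":0,"az":0.682,"fingers":0.2},{"tx":0.039,"ty":-0.052,"tz":0,"ax":0,"ay":0,"az":0.682,"fingers":0.2}]}}

```text
time_s: 13.88
tool_pos: [0.528, -0.0632, 0.1612]
tcp_rot: [-180.0, 0.1, 10.3]
force: [-0.5, 0.1, -0.9]
finger_gap: 0.598
```

```bash
python3 -c "
from h import *
i,a=snap('wrist','w7')
cv2.imwrite('pics/w7c.png',cv2.resize(a[60:280,210:430],None,fx=2.6,fy=2.6,interpolation=cv2.INTER_CUBIC))
o=telemetry.get_obs();print(o['tool_pos'],o['tcp_rot'],o['force'],o['finger_gap'])
c,s=np.cos(np.radians(9.8)),np.sin(np.radians(9.8))
for dx,dy in [(.03,0),(-.03,0),(.03,.008),(0,0)]: print(proj(i,(.548+c*dx-s*dy,-.0593+s*dx+c*dy,.068)))
"
```

```text
[ 0.52833588 -0.06377521  0.16147406] [1.79987583e+02 8.62314026e-02 1.03594404e+01] [ 0.20420501 -0.10281746  0.51878683] 0.6006918896681593
[320.10379286 136.25503989]
[319.4158857  210.15310495]
[309.63607821 136.1537903 ]
[319.74699152 174.58423647]
```

View pics/w7.png

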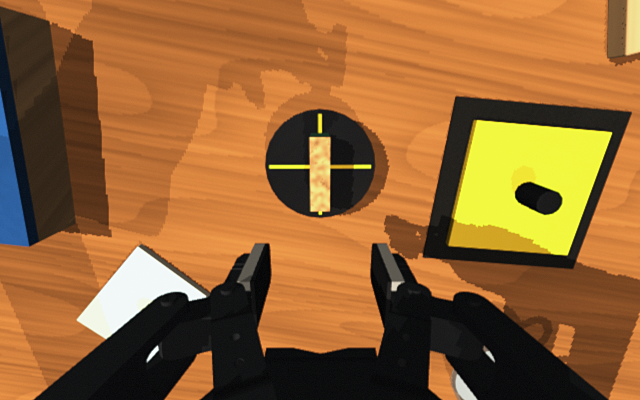

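View pics/w7c.png

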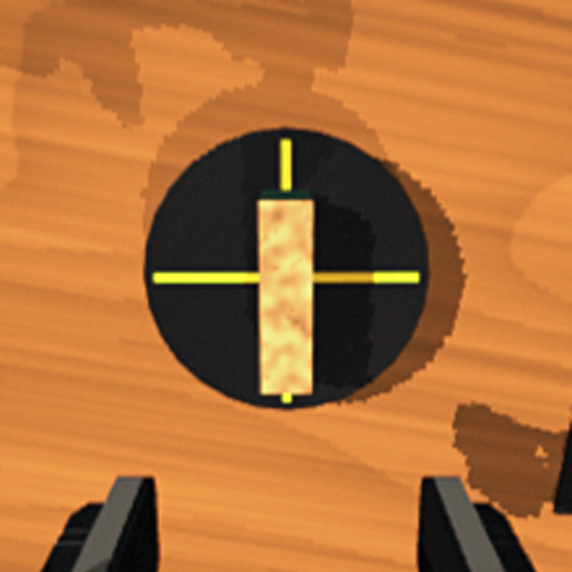

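Rest is as predicted: cork bar centre at (320,174), aligned with the jaws. Grip it.

```bash
python3 -c "
from h import *
plan((.5475,-.0595,.036),10.2)"
```

```text
t [0.0198, -0.0008, 0.1254] a [0.0002, 0.0015, 0.0028] rows>= 3.0
```

Request:
{"op": "carry_out", "data": {"series": [{"tx":0.02,"ty":-0.001,"tz":0.04,"ax":0,"ay":0,"az":0,"fingers":0.2},{"tx":0.02,"ty":-0.001,"tz":0.085,"ax":0,"ay":0,"az":0,"fingers":0.2},{"tx":0.02,"ty":-0.001,"tz":0.115,"ax":0,"ay":0,"az":0,"fingers":0},{"tx":0.02,"ty":-0.001,"tz":0.124,"ax":0,"ay":0,"az":0,"fingers":-0.2},{"tx":0.02,"ty":-0.001,"tz":0.124,"ax":0,"ay":0,"az":0,"fingers":-0.4}]}}

```text
time_s: 14.55
tool_pos: [0.5485, -0.0599, 0.0383]
tcp_rot: [180.0, 0.0, 10.2]
force: [0.6, -0.2, -0.4]
finger_gap: 0.298
```

Request:
{"op": "carry_out", "data": {"series": [{"tx":0,"ty":0,"tz":0,"ax":0,"ay":0,"az":0,"fingers":-1},{"tx":0,"ty":0,"tz":0,"ax":0,"ay":0,"az":0,"fingers":-1},{"tx":0,"ty":0,"tz":0,"ax":0,"ay":0,"az":0,"fingers":-1}], "squeeze": 50}}

```text
time_s: 14.92
tool_pos: [0.549, -0.0596, 0.0393]
tcp_rot: [179.9, -0.1, 10.2]
force: [0.5, -1.2, 0.6]
finger_gap: 0.183
```

Request:
{"op": "carry_out", "data": {"series": [{"tx":0,"ty":0,"tz":-0.01,"ax":0,"ay":0,"az":0,"fingers":-1},{"tx":0,"ty":0,"tz":-0.03,"ax":0,"ay":0,"az":0,"fingers":-1},{"tx":0,"ty":0,"tz":-0.06,"ax":0,"ay":0,"az":0,"fingers":-1},{"tx":0,"ty":0,"tz":-0.1,"ax":0,"ay":0,"az":0,"fingers":-1},{"tx":0,"ty":0,"tz":-0.13,"ax":0,"ay":0,"az":0,"fingers":-1}]}}

```text
time_s: 15.55
tool_pos: [0.5481, -0.0593, 0.1702]
tcp_rot: [180.0, -0.0, 10.1]
force: [0.6, -0.0, -5.0]
finger_gap: 0.176
```

```bash
python3 -c "
from h import *
o=telemetry.get_obs();print(o['tool_pos'],o['tcp_rot'],o['force'],o['ft_torque'],o['finger_gap'])
snap('wrist','w8')
plan((.5245,.2887,.17),10.2)"
```

```text
[ 0.54808135 -0.05929727  0.17019469] [ 1.79968607e+02 -3.94541421e-02  1.01344949e+01] [ 0.6032627  -0.03807137 -4.95100999] [-0.02206346 -0.04517934  0.03820579] 0.1756169120553955
t [0.0359, -0.3474, 0.0035] a [0.0028, -0.0077, -0.0011] rows>= 6.0
```

View pics/w8.png

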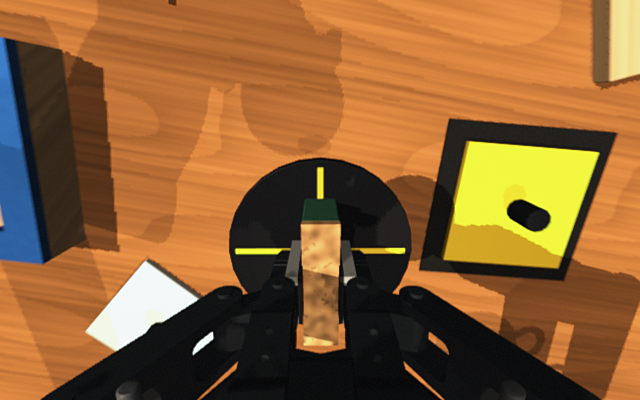

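Rest is held level in the jaws (bar at (320,290)), about 5 N. Carrying it over the socket.

Request:
{"op": "carry_out", "data": {"series": [{"tx":0.003,"ty":-0.03,"tz":0,"ax":0,"ay":0,"az":0,"fingers":-1},{"tx":0.008,"ty":-0.075,"tz":0,"ax":0,"ay":0,"az":0,"fingers":-1},{"tx":0.013,"ty":-0.125,"tz":0,"ax":0,"ay":0,"az":0,"fingers":-1},{"tx":0.018,"ty":-0.175,"tz":0,"ax":0,"ay":0,"az":0,"fingers":-1},{"tx":0.023,"ty":-0.225,"tz":0,"ax":0,"ay":0,"az":0,"fingers":-1}]}}

```text
time_s: 16.23
tool_pos: [0.5303, 0.1675, 0.1675]
tcp_rot: [180.0, 0.1, 10.1]
force: [0.4, -0.2, -5.3]
finger_gap: 0.175
```

Request:
{"op": "carry_out", "data": {"series": [{"tx":0.005,"ty":-0.045,"tz":0,"ax":0,"ay":0,"az":0,"fingers":-1},{"tx":0.009,"ty":-0.09,"tz":0,"ax":0,"ay":0,"az":0,"fingers":-1},{"tx":0.012,"ty":-0.122,"tz":0,"ax":0,"ay":0,"az":0,"fingers":-1},{"tx":0.012,"ty":-0.122,"tz":0,"ax":0,"ay":0,"az":0,"fingers":-1}]}}

```text
time_s: 16.73
tool_pos: [0.5207, 0.2903, 0.1671]
tcp_rot: [180.0, 0.1, 10.3]
force: [0.7, -0.3, -5.3]
finger_gap: 0.176
```

```bash
python3 -c "
from h import *
o=telemetry.get_obs();print(o['tool_pos'],o['tcp_rot'],o['force'],o['finger_gap'])
snap('wrist','w9');snap('scene','s9')
plan((.5245,.2887,.095),10.2)"
```

```text
[0.52070527 0.29034437 0.16713696] [1.79978469e+02 8.39963931e-02 1.03161294e+01] [ 0.67087575 -0.31936036 -5.26381482] 0.17570725543718507
t [0.0037, -0.0003, 0.0723] a [0.0018, 0.002, -0.0003] rows>= 2.0
```

View pics/w9.png

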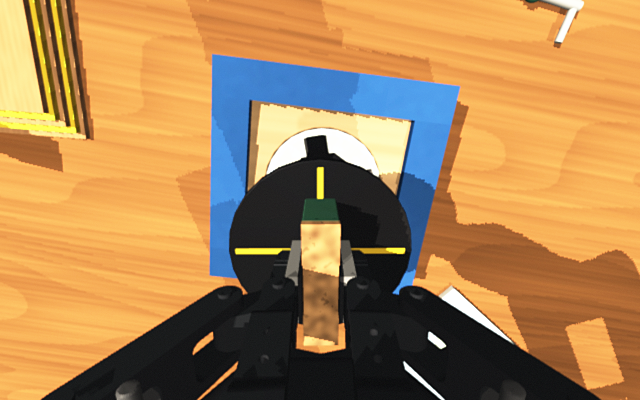

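Request:
{"op": "carry_out", "data": {"series": [{"tx":0.004,"ty":0,"tz":0.03,"ax":0,"ay":0,"az":0,"fingers":-1},{"tx":0.004,"ty":0,"tz":0.06,"ax":0,"ay":0,"az":0,"fingers":-1},{"tx":0.004,"ty":0,"tz":0.07,"ax":0,"ay":0,"az":0,"fingers":-1},{"tx":0.004,"ty":0,"tz":0.07,"ax":0,"ay":0,"az":0,"fingers":-1},{"tx":0.004,"ty":0,"tz":0.07,"ax":0,"ay":0,"az":0,"fingers":-1}]}}

```text
time_s: 17.45
tool_pos: [0.5266, 0.2891, 0.0996]
tcp_rot: [-180.0, -0.2, 10.1]
force: [0.3, -0.7, -5.0]
finger_gap: 0.176
```

```bash
python3 -c "
from h import *
o=telemetry.get_obs();print(o['tool_pos'],o['tcp_rot'],o['force'],o['finger_gap'])
i,a=snap('top','t10')
cv2.imwrite('pics/t10c.png',cv2.resize(a[160:265,140:250],None,fx=5,fy=5,interpolation=cv2.INTER_CUBIC))
i,a=snap('scene','s10')
cv2.imwrite('pics/s10c.png',cv2.resize(a[150:260,370:485],None,fx=5,fy=5,interpolation=cv2.INTER_CUBIC))
plan((.5245,.2888,.073),10.2)"
```

```text
[0.52664394 0.28914525 0.09961476] [-1.79986264e+02 -1.51398497e-01  1.01063482e+01] [ 0.30335844 -0.72703674 -5.03805934] 0.17604641439253954
t [-0.0021, 0.0002, 0.0266] a [-0.0003, -0.0027, -0.0013] rows>= 1.0
```

View pics/s10c.png

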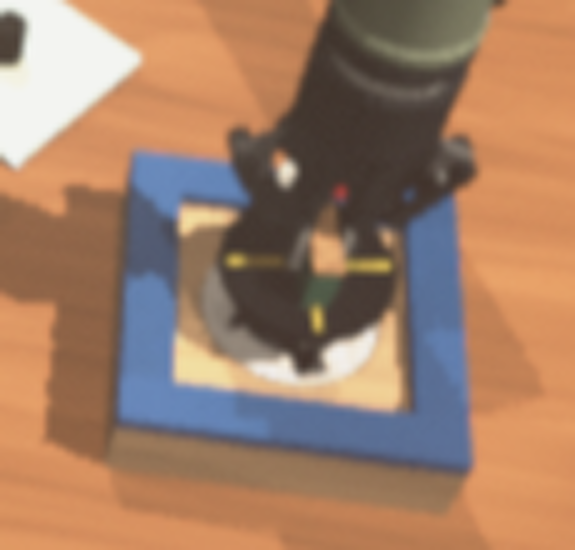

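View pics/t10c.png

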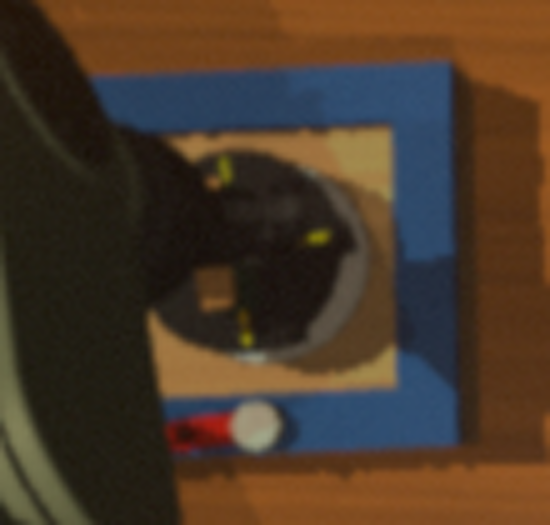

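```bash
python3 -c "
from h import *
P=wp('top',[(224,160),(246,346)],.092,140,160,5);print(P,P.mean(0),np.linalg.norm(P[0]-P[1]))
P=wp('top',[(330,237)],.092,140,160,5);print(P)"
```

```text
[[0.57004829 0.29668884]
 [0.48015143 0.28138203]] [0.52509986 0.28903543] 0.09119070153230757
[[0.53345558 0.24352135]]
```

Same-camera check: rest centre (0.525,0.289) against socket centre (0.525,0.289). Aligned; lowering in steps.

Request:
{"op": "carry_out", "data": {"series": [{"tx":-0.0005,"ty":0,"tz":0.005,"ax":0,"ay":0,"az":0,"fingers":-1},{"tx":-0.0005,"ty":0,"tz":0.01,"ax":0,"ay":0,"az":0,"fingers":-1},{"tx":-0.0005,"ty":0,"tz":0.014,"ax":0,"ay":0,"az":0,"fingers":-1},{"tx":-0.0005,"ty":0,"tz":0.016,"ax":0,"ay":0,"az":0,"fingers":-1},{"tx":-0.0005,"ty":0,"tz":0.016,"ax":0,"ay":0,"az":0,"fingers":-1}]}}

```text
time_s: 18.18
tool_pos: [0.5251, 0.2889, 0.082]
tcp_rot: [180.0, 0.0, 10.1]
force: [-0.1, 0.9, -5.4]
finger_gap: 0.18
```

Request:
{"op": "carry_out", "data": {"series": [{"tx":0,"ty":0,"tz":0.002,"ax":0,"ay":0,"az":0,"fingers":-1},{"tx":0,"ty":0,"tz":0.004,"ax":0,"ay":0,"az":0,"fingers":-1},{"tx":0,"ty":0,"tz":0.006,"ax":0,"ay":0,"az":0,"fingers":-1},{"tx":0,"ty":0,"tz":0.006,"ax":0,"ay":0,"az":0,"fingers":-1}]}}

```text
time_s: 18.68
tool_pos: [0.5251, 0.2889, 0.076]
tcp_rot: [180.0, 0.0, 10.1]
force: [0.2, 0.7, -5.3]
finger_gap: 0.181
```

Request:
{"op": "carry_out", "data": {"series": [{"tx":0,"ty":0,"tz":0.0015,"ax":0,"ay":0,"az":0,"fingers":-1},{"tx":0,"ty":0,"tz":0.003,"ax":0,"ay":0,"az":0,"fingers":-1},{"tx":0,"ty":0,"tz":0.004,"ax":0,"ay":0,"az":0,"fingers":-1},{"tx":0,"ty":0,"tz":0.004,"ax":0,"ay":0,"az":0,"fingers":-1}]}}

```text
time_s: 19.18
tool_pos: [0.5252, 0.2889, 0.0724]
tcp_rot: [180.0, -0.0, 10.1]
force: [-0.3, 0.1, -4.3]
finger_gap: 0.178
```

Request:
{"op": "carry_out", "data": {"series": [{"tx":0,"ty":0,"tz":0.001,"ax":0,"ay":0,"az":0,"fingers":-1},{"tx":0,"ty":0,"tz":0.001,"ax":0,"ay":0,"az":-0.02,"fingers":-1},{"tx":0,"ty":0,"tz":0.001,"ax":0,"ay":0,"az":-0.04,"fingers":-1}]}}

```text
time_s: 19.55
tool_pos: [0.5253, 0.2888, 0.0722]
tcp_rot: [180.0, -0.0, 12.5]
force: [-2.2, -1.5, 5.0]
finger_gap: 0.174
```

Request:
{"op": "carry_out", "data": {"series": [{"tx":0,"ty":0,"tz":0,"ax":0,"ay":0,"az":-0.025,"fingers":-1},{"tx":0,"ty":0,"tz":0,"ax":0,"ay":0,"az":-0.05,"fingers":-1},{"tx":0,"ty":0,"tz":0,"ax":0,"ay":0,"az":-0.075,"fingers":-1},{"tx":0,"ty":0,"tz":0,"ax":0,"ay":0,"az":-0.095,"fingers":-1},{"tx":0,"ty":0,"tz":0,"ax":0,"ay":0,"az":-0.095,"fingers":-1}]}}

```text
time_s: 20.18
tool_pos: [0.525, 0.2889, 0.0705]
tcp_rot: [180.0, 0.1, 17.9]
force: [0.2, -0.3, -4.6]
finger_gap: 0.176
```

It dropped free at yaw 17.9°, with only its own weight showing. Following it down.

Request:
{"op": "carry_out", "data": {"series": [{"tx":0,"ty":0,"tz":0.0015,"ax":0,"ay":0,"az":0,"fingers":-1},{"tx":0,"ty":0,"tz":0.003,"ax":0,"ay":0,"az":0,"fingers":-1},{"tx":0,"ty":0,"tz":0.0045,"ax":0,"ay":0,"az":0,"fingers":-1},{"tx":0,"ty":0,"tz":0.006,"ax":0,"ay":0,"az":0,"fingers":-1},{"tx":0,"ty":0,"tz":0.006,"ax":0,"ay":0,"az":0,"fingers":-1}]}}

```text
time_s: 20.8
tool_pos: [0.5251, 0.2889, 0.0651]
tcp_rot: [180.0, 0.0, 17.9]
force: [-0.1, 0.6, -4.5]
finger_gap: 0.178
```

Home is expected at TCP z ≈ 0.060.

Request:
{"op": "carry_out", "data": {"series": [{"tx":0,"ty":0,"tz":0.0015,"ax":0,"ay":0,"az":0,"fingers":-1},{"tx":0,"ty":0,"tz":0.003,"ax":0,"ay":0,"az":0,"fingers":-1},{"tx":0,"ty":0,"tz":0.0045,"ax":0,"ay":0,"az":0,"fingers":-1},{"tx":0,"ty":0,"tz":0.0045,"ax":0,"ay":0,"az":0,"fingers":-1}]}}

```text
time_s: 21.3
tool_pos: [0.5252, 0.2889, 0.0607]
tcp_rot: [180.0, -0.0, 17.9]
force: [-1.4, -0.0, -5.1]
finger_gap: 0.176
```

Request:
{"op": "carry_out", "data": {"series": [{"tx":0,"ty":0,"tz":0.0006,"ax":0,"ay":0,"az":0,"fingers":-1},{"tx":0,"ty":0,"tz":0.001,"ax":0,"ay":0,"az":0,"fingers":-1}]}}

```text
time_s: 21.55
tool_pos: [0.5252, 0.289, 0.0604]
tcp_rot: [180.0, -0.0, 17.9]
force: [-1.8, -0.5, 1.8]
finger_gap: 0.183
```

Flange touching at 0.0604, the expected home height. Releasing and backing off.

Request:
{"op": "carry_out", "data": {"series": [{"tx":0,"ty":0,"tz":0,"ax":0,"ay":0,"az":0,"fingers":-0.2},{"tx":0,"ty":0,"tz":0,"ax":0,"ay":0,"az":0,"fingers":-0.2},{"tx":0,"ty":0,"tz":0,"ax":0,"ay":0,"az":0,"fingers":-0.2},{"tx":0,"ty":0,"tz":-0.02,"ax":0,"ay":0,"az":0,"fingers":-0.2},{"tx":0,"ty":0,"tz":-0.06,"ax":0,"ay":0,"az":0,"fingers":-0.2}]}}

```text
time_s: 22.18
tool_pos: [0.5242, 0.2884, 0.1188]
tcp_rot: [179.9, 0.2, 17.9]
force: [0.8, 0.5, 0.1]
finger_gap: 0.401
```

Request:
{"op": "carry_out", "data": {"series": [{"tx":0,"ty":0,"tz":-0.04,"ax":0,"ay":0,"az":0,"fingers":0},{"tx":-0.02,"ty":0.04,"tz":-0.08,"ax":0,"ay":0,"az":0,"fingers":0},{"tx":-0.06,"ty":0.08,"tz":-0.1,"ax":0,"ay":0,"az":0,"fingers":0},{"tx":-0.09,"ty":0.12,"tz":-0.1,"ax":0,"ay":0,"az":0,"fingers":0},{"tx":-0.09,"ty":0.16,"tz":-0.1,"ax":0,"ay":0,"az":0,"fingers":0}]}}

```text
time_s: 22.8
tool_pos: [0.487, 0.1076, 0.2207]
tcp_rot: [180.0, -0.0, 17.9]
force: [0.5, -0.4, -1.0]
finger_gap: 0.503
```

```bash
python3 -c "
from h import *
o=telemetry.get_obs();print(o['tool_pos'],o['tcp_rot'],o['force'],o['finger_gap'])
i,a=snap('top','t11')
cv2.imwrite('pics/t11c.png',cv2.resize(a[160:265,140:250],None,fx=5,fy=5,interpolation=cv2.INTER_CUBIC))
i,a=snap('scene','s11')
cv2.imwrite('pics/s11c.png',cv2.resize(a[150:260,370:485],None,fx=5,fy=5,interpolation=cv2.INTER_CUBIC))"
```

```text
[0.48698243 0.10763448 0.22070497] [ 1.79969310e+02 -4.79497477e-02  1.78874130e+01] [ 0.45222625 -0.36086934 -1.03306486] 0.5029397767546971
```

View pics/s11c.png

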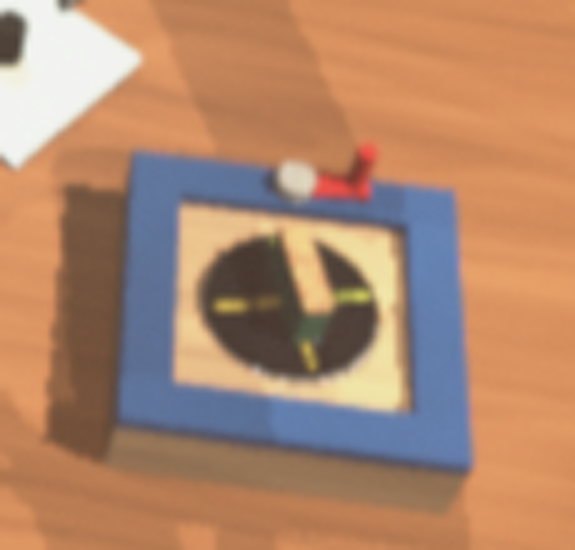

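View pics/t11c.png

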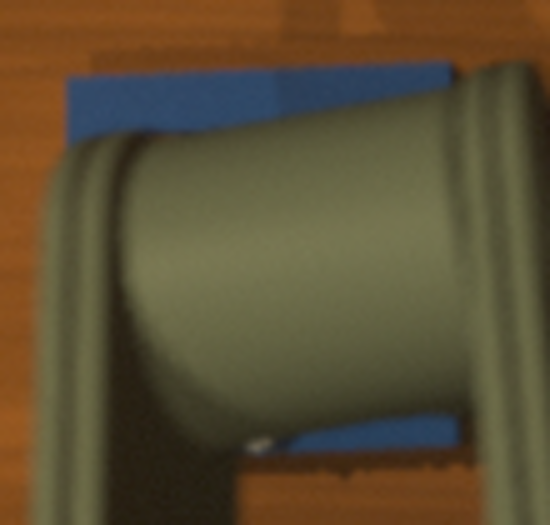

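View pics/t11.png

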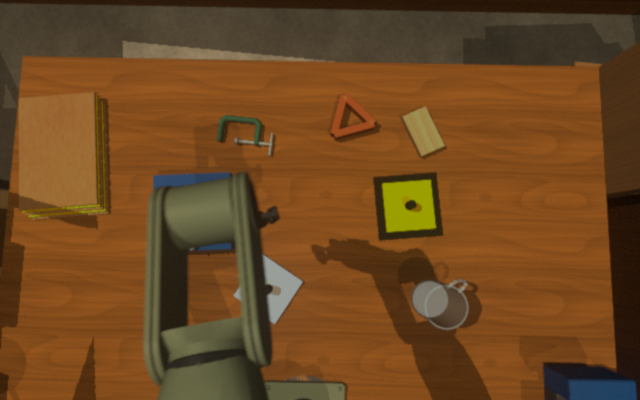

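Request:
{"op": "carry_out", "data": {"series": [{"tx":-0.02,"ty":0.05,"tz":0,"ax":0,"ay":0,"az":0,"fingers":0},{"tx":-0.03,"ty":0.1,"tz":0,"ax":0,"ay":0,"az":0,"fingers":0},{"tx":-0.04,"ty":0.15,"tz":0,"ax":0,"ay":0,"az":0,"fingers":0},{"tx":-0.04,"ty":0.2,"tz":0,"ax":0,"ay":0,"az":0,"fingers":0},{"tx":-0.04,"ty":0.2,"tz":0,"ax":0,"ay":0,"az":0,"fingers":0}]}}

```text
time_s: 23.52
tool_pos: [0.5129, -0.0955, 0.2197]
tcp_rot: [180.0, -0.0, 17.6]
force: [-0.6, 0.1, -1.1]
finger_gap: 0.502
```

Run:
```python
from h import *
i,a=snap('scene','s12')
i2,b=snap('top','t12')
c=np.array([.525,.2889]);y=np.radians(17.9);ux=np.array([np.cos(y),np.sin(y)]);uy=np.array([-ux[1],ux[0]])
A=cv2.resize(a[165:245,395:485],None,fx=6,fy=6,interpolation=cv2.INTER_CUBIC)
B=cv2.resize(b[160:265,140:250],None,fx=5,fy=5,interpolation=cv2.INTER_CUBIC)
def draw(im,info,bias,x0,y0,s):
    for base,col in ((.021,(0,255,0)),(.033,(255,0,255))):
        pts=[np.r_[c+bias+.05*(np.cos(t)*ux+np.sin(t)*uy),base+.032] for t in np.linspace(0,6.28,60)]
        cv2.polylines(im,[np.int32([(proj(info,p)-[x0,y0]+.5)*s-.5 for p in pts])],True,col,1)
        q=[np.r_[c+bias+ux*sx*.03+uy*sy*.008,base+.068] for sx,sy in ((1,1),(1,-1),(-1,-1),(-1,1))]
        cv2.polylines(im,[np.int32([(proj(info,p)-[x0,y0]+.5)*s-.5 for p in q])],True,col,1)
draw(A,i,np.array([.0025,.004]),395,165,6); draw(B,i2,np.array([0,0.]),140,160,5)
cv2.imwrite('pics/a12.png',A);cv2.imwrite('pics/b12.png',B)
```

```text
(no output)
```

View pics/a12.png

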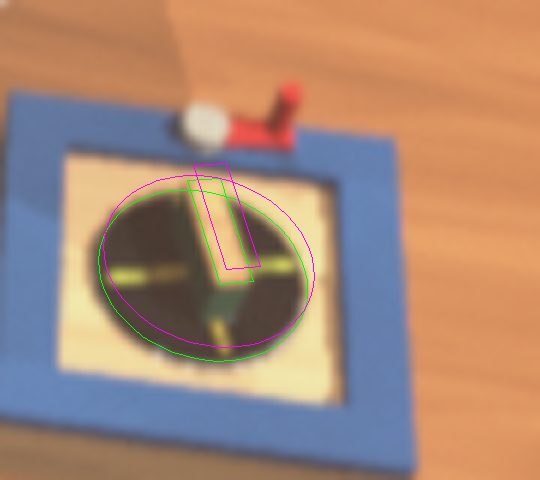

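View pics/b12.png

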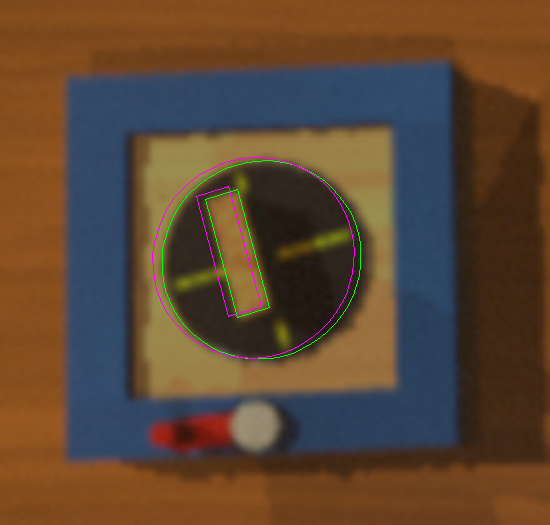

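View pics/s12.png

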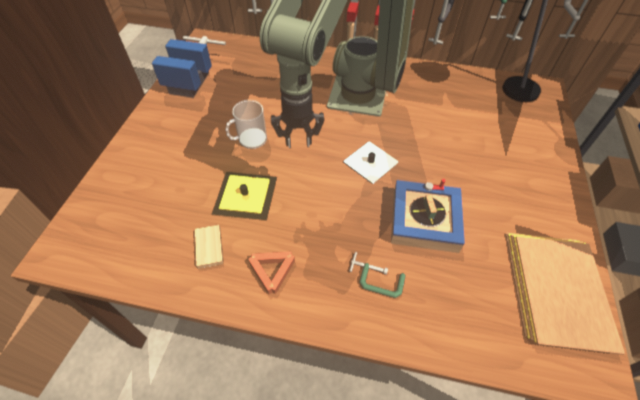

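Both views match the "home" overlay (green), not the raised one. The plate is centred on the mat, the tab is aside, and the bystanders are untouched. Handing in.

```bash
python3 -c "
from station import workorder; print(workorder.hand_in())"
```

```text
the job is handed in; nothing more can be done
None
```

The job is done and handed in at about 23.6 s of the 70 s allowed; no verdict was reported.

- **Tab:** I gripped the red peg and swung it to about 1.6 rad, past the fully-aside angle. My first swing stopped at about 1.55, so I added a few degrees.
- **Cover plate:** I lifted it by its knob and laid it flat on the mat, centred in the wrist view with roughly even margins. My first grip was near the knob's top, so I regripped 6 mm lower before lifting.
- **Work rest:** I set it in about 8° short of the notches and turned it under about 10 N of pressing until it dropped free at 17.9°. I then followed it down until the flange touched. That was at tool height 0.0604 m, against 0.0603 m expected for home. Then I let go and moved clear.

**Last checks:** In both fixed cameras the rest matches its home-height outline rather than the raised one. The bystanders look unmoved, and the gripper touches nothing.

**Disagreement:** The scene camera reads 2–4 mm off the top camera at the station. I relied on the top camera and the arm's own readings, which agreed within about 2 mm.

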